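# Reload the bean-bag stapler at the café counter

## Robot

A 7-joint arm with a two-finger parallel gripper is mounted at the origin on the work surface. World frame = base frame: x ahead of the robot, y to its left, z up, the work surface at z = 0. Lengths are in m, angles in rad, forces in N, time in s.
With the tool pointing down it reaches from about 0.35 to 0.775 m from the base axis. Payload 3.1 kg.
Tool frame: the origin (TCP) lies on the centre line of the jaws, within the pads' length; the fingertips stand 25 mm ahead of it and the grasp point (between the pads) lies 6 mm ahead of it; z points along the fingers, y is the direction in which the jaws open and shut (so a half turn about z gives the same grasp; the last joint's range is limited). The gripper opens to 85 mm and grips with 20 to 120 N. Pads are 22 mm wide; open, the fingers measure 114 mm over their backs; the gripper's body (76 mm by 85 mm) begins 54 mm behind the grasp point. The pads swing forward as they close: fully open they stand 13 mm farther back than shut.
Start: joints at [1.121, 0.311, 0.014, 1.512, -0.004, 1.319, -0.027], TCP at [0.218, -0.505, 0.256] pointing down, gripper open.
Joint ranges: [-2.7, 2.7], [-0.3, 1.91], [-1.27, 1.3], [0.12, 2.57], [-1.44, 4.58], [0.2, 2.03], [-3.05, 3.05]. Speed limits (rad/s): [2.79, 2.79, 3.14, 3.14, 3.14, 3.14, 3.14].

## Interface

Orientations are given as a 3x3 rotation matrix whose columns are the frame's x, y, z axes.
In Python, from bench import * gives the robot as it stands.
- The arm moves only by the tool move_arm, never from a script. Its argument "targets" is a list of rows, each an object with "rotation": the turn, a rotation vector about the tool's x, y, z in units of 10 degrees (1.0 is 10 degrees), a list of three; "linear": the shift along the tool's x, y, z in units of 30 mm (1.0 is 30 mm), a list of three; "fingers": the closure in counts, from 0 (fully open) to 255 (shut). In form: [{"rotation": [wx, wy, wz], "linear": [dx, dy, dz], "fingers": fingers}, ...]. A call has 1 to 8 rows; each row shifts and turns the commanded pose from where the row before left it, along the tool's axes as they then stand; what a row does not reach is not made up. A row lasts 1/8 s, in which the tool goes at most 62.5 mm and 10.7 degrees, less where a joint would pass 70% of its speed; a pose out of reach is approached as far as the arm can. A call is refused whole if a number of a shift passes 1 or a number of a turn 1, either way. A call with a gripper value outside its range is refused whole. The fingers move at their own pace and stop on an object; "grip_force" is the grip in N (left out, the last holds). Time passes only in rows, so rows that do not move let the fingers close. It gives the time, the measured TCP pose, the force and the opening at its end, in the units of the state.
- get_state(): the state, without advancing time (a new reading comes with each control period).
- get_image(name): name is "scene" or "top" or "wrist"; returns a dict with "pixels" (400x640x3 uint8, red, green, blue), "fx", "fy", "cx", "cy" (pixels), "T" (4x4, takes a point from camera to world coordinates); the wrist camera has in their place "mount" (4x4, takes a point from camera to tool coordinates, whose origin is the TCP and whose axes are the flange's). Camera axes: x right, y down, z forward; pixel columns grow to the right and rows downward; lengths in m; the calibration is good to about 2 mm. A picture is of the moment at which its call begins: read the wrist's pose just before it. There is no depth.
- hand_in(): hands the job in, once; it reports no verdict.
The state is a dict: "time": time; "q": joint angles; "dq": joint speeds; "joint_torque": joint torques, N m; "position": TCP position; "tcp_rot": TCP orientation; "force": force on the tool from outside, world axes, zero at the start; "wrist_torque": the same for the moment, N m; "opening": opening from 0.0 (shut) to 1.0 (fully open).
Only numpy, scipy, OpenCV 4.12 (cv2) and the standard library are available. Lean on these libraries where they do the work, as an engineer would, in place of code of your own. Each camera call takes 0.05 s, during which the arm holds its last target. There are 200 camera calls.

## Task

The stapler we close the coffee-bean bags with is empty and its tray is out: load the tall, full-length strip of staples into the tray, crown up, by pressing its end against the spring pusher until the other end drops in behind the nose plate, and seat it right down on the tray floor. Go by feel - never ram the pusher to its stop or force the strip. Then let go of the strip, slide the tray fully home into the stapler without slamming it, and leave everything else on the counter where it is.

Things in the scene. Friction and masses are not known exactly. Their poses are not given: they have to be found in the camera images.
- stapler: heavy black bench stapler, fixed, with its magazine tray drawn out in front (-x). Origin on the counter under the head's mouth; x to its rear, y left, z up. Head 40 mm wide, from the mouth back to x 225 mm; top 72 mm above the counter near the mouth, up to 91 mm behind x 60. Base plate 64 mm wide, 12 mm high, from x -24 mm. All heights here are above the counter
- mouth (a point): centre of the mouth of the stapler's head, at x 0, 44 mm up, fixed to the head. The mouth is 23 mm wide and its roof is at 58 mm: a strip standing proud will not go in. Tray home: inner face of its nose plate at this x. The tray stays where it is left and runs stiffly: about 22 N to slide, and a hard stop when home; keep the push under 30 N
- tray_line (a point): fixed point on the tray's centre line, 100 mm ahead of the mouth, level with the tray floor (32 mm). Tray: channel open above, walls 16 mm apart inside, up to 40 mm, lips flaring to 42.5 mm. Nose plate at its front end: 30 mm wide, 4 mm thick, from 20 to 41 mm high; its inner face starts 90 to 110 mm ahead of the mouth (not measured: see or feel it)
- pusher_line (a point): fixed point on the same line, 50 mm ahead of the mouth, 44 mm up. Pusher: sprung block in the tray, 13 mm wide, top at 56 mm; its front face rests 48 mm behind the nose plate's inner face, yields to 2.5 N rising to 3.6 N, hard stop at 84.5 mm. So the 80 mm strip must push it back 32 to 36.5 mm from first touch. Over 15 N on the strip bends staples
- strip_center (a point): centre of the tall staple strip: a steel-grey bar 80 mm long (its x), 13 mm wide (y), 24 mm high, standing on its legs with the crown up (z up), 22 to 45 g; this point is 12 mm above its underside. Gripped by its upper half it clears the tray walls. Seated in the tray its centre is 44 mm above the counter and, against the nose plate, 40 mm behind the plate's inner face
- strip: the same tall strip; origin at the centre of its underside, x along its length
- short_center (a point): centre of another strip, the wrong one, also 13 mm wide but only 50 mm long and 12 mm high; leave it. It may lie in either place
- tumbler: glass tumbler, 68 mm across, 85 mm high; origin under its centre; leave it
- saucer: white saucer, 124 mm across, 16 mm high; origin under its centre; leave it
- spoon_grip (a point): handle of a steel spoon 150 mm long; leave it
- jar: amber jar with black lid, 74 mm across, 115 mm high; origin under its centre; leave it
- spray: white spray bottle, 68 mm across, 215 mm high; origin under its centre; leave it
- carton: open paper carton of spare staple strips, 100 x 75 x 32 mm; origin under its centre; leave it

How it is judged:
By the outcome, as a careful person would: the job done as asked, in the order asked, and still so for the second after the job is handed in, with the robot touching nothing.
It also fails if it takes over 67 s, if anything falls off the work surface, if the arm or the gripper's body presses on something with over 40 N, if the wrist force passes 120 N, or if a joint passes its speed limit or range.

## Working session

There is one attempt and no reset: what is moved stays moved. The work goes in short steps, Python scripts to look and compute and a tool call to move; the robot and the scene stay as the last step left them, time stands still between calls to the robot, and variables do not carry over. Pictures are saved under pics/ and viewed, about 8 in all and at most 12, crops included, and the job is handed in when it is done.

Besides the shell and the picture viewer there is one more tool, called after ">>>" by a JSON object that holds its "method" and its "body", one argument or row to a line. move_arm: Moves the arm, as the interface text tells. Its arguments: {"type":"object","properties":{"targets":{"type":"array"},"grip_force":{"type":"number"}},"required":["targets"]}

```bash
mkdir -p pics; ls; cat > h.py <<'E'
from bench import *
import numpy as np, cv2
np.set_printoptions(precision=4,suppress=True)
def shot(n,f):
    s=get_state(); im=get_image(n); p=im.pop("pixels")
    if n=="wrist":
        T=np.eye(4);T[:3,:3]=s["tcp_rot"];T[:3,3]=s["position"];im["T"]=T@im["mount"]
    np.savez("pics/%s.npz"%f,p=p,**im); cv2.imwrite("pics/%s.png"%f,p[:,:,::-1]); return s
def pt(f,u,v,z):
    d=np.load("pics/%s.npz"%f);T=d["T"];r=T[:3,:3]@[(u-d["cx"])/d["fx"],(v-d["cy"])/d["fy"],1]
    return T[:3,3]+r*(z-T[2,3])/r[2]
def px(f,P):
    d=np.load("pics/%s.npz"%f);c=np.linalg.inv(d["T"])@[*P,1];return np.array([d["fx"]*c[0]/c[2]+d["cx"],d["fy"]*c[1]/c[2]+d["cy"]])
def crop(f,u0,v0,u1,v1,k):
    p=np.load("pics/%s.npz"%f)["p"][v0:v1,u0:u1,::-1]
    cv2.imwrite("pics/%s_c%d_%d.png"%(f,u0,v0),cv2.resize(p,None,fx=k,fy=k,interpolation=cv2.INTER_CUBIC))
E
python3 - <<'E'
from h import *
s=shot("top","t0");shot("scene","s0")
print(s["time"],s["position"],s["tcp_rot"],s["force"],s["opening"])
for f in("t0","s0"):
    d=np.load("pics/%s.npz"%f);print(d["fx"],d["cx"],d["cy"],d["T"])
E
```

```text
pics
0.0 [ 0.2179 -0.5043  0.2552] [[ 0.918   0.3967 -0.001 ]
 [ 0.3967 -0.918   0.0021]
 [-0.0001 -0.0023 -1.    ]] [ 0.0619  0.1951 -0.5774] 1.0022233733768873
377.0682992172234 319.39626520784566 203.73459853874417 [[-0.0224 -0.999   0.038   0.5176]
 [-0.9996  0.023   0.0166 -0.0135]
 [-0.0175 -0.0376 -0.9991  0.9712]
 [ 0.      0.      0.      1.    ]]
486.36785277868023 315.20073528024113 203.80711415151592 [[-0.4831  0.4747 -0.7357  1.3897]
 [ 0.8754  0.278  -0.3954  0.4482]
 [ 0.0169 -0.8351 -0.5499  0.6899]
 [ 0.      0.      0.      1.    ]]
```

View pics/t0.png

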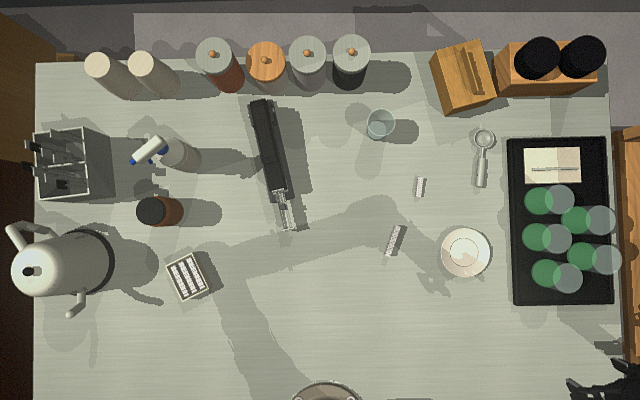

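View pics/s0.png

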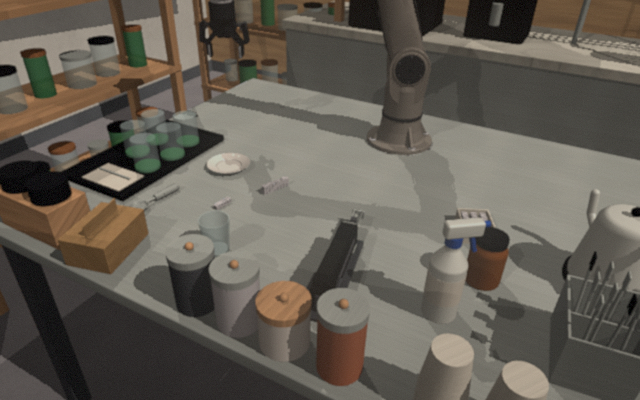

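Top view: the tall strip is at about (395,240), the short one at (420,187). The stapler head runs from (262,100) to (280,190), and the tray ends at about (290,230). I'll enlarge that area.

```bash
python3 - <<'E'
from h import *
crop("t0",250,170,410,265,5)
for z in(.024,):print(pt("t0",395,240,z))
print(pt("t0",280,190,.06),pt("t0",264,100,.09),pt("t0",290,230,.04))
E
```

```text
[ 0.4587 -0.1844  0.024 ]
[0.5878 0.0965 0.06  ] [0.8001 0.1269 0.09  ] [0.4899 0.076  0.04  ]
```

View pics/t0_c250_170.png

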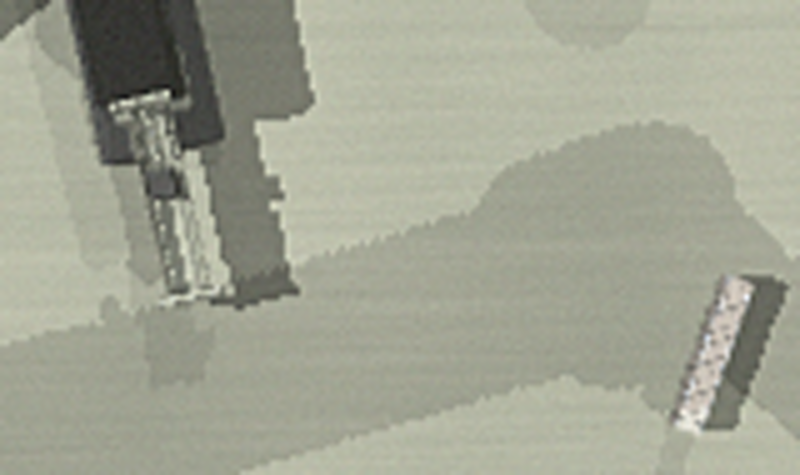

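```bash
cat >> h.py <<'E'
from scipy.spatial.transform import Rotation as Ro
def down(yaw): # tool z down, tool y at world angle yaw
    y=np.array([np.cos(yaw),np.sin(yaw),0]);z=np.array([0,0,-1.]);return np.c_[np.cross(y,z),y,z]
def plan(P,R=None,s=None):
    s=s or get_state();R0=np.array(s["tcp_rot"]);R=R0 if R is None else R
    w=Ro.from_matrix(R0.T@R).as_rotvec(degrees=True)/10;d=R0.T@(np.array(P)-s["position"])/.03
    print("t",s["time"],"total lin(units, start tool axes)",d,"rot",w)
E
python3 - <<'E'
from h import *
c=lambda u,v:(250+u/5,170+v/5)
a=pt("t0",*c(740,279),.024);b=pt("t0",*c(686,428),.024);m=(a+b)/2
print("strip",a,b,m,np.linalg.norm(a-b),np.degrees(np.arctan2(*(a-b)[1::-1])))
n1=pt("t0",*c(160,300),.041);n2=pt("t0",*c(232,292),.041);print("nose",n1,n2,(n1+n2)/2,np.linalg.norm(n1-n2))
b1=pt("t0",*c(103,163),.012);b2=pt("t0",*c(222,140),.012);print("base",b1,b2,(b1+b2)/2,np.linalg.norm(b1-b2),np.degrees(np.arctan2(*(b1-b2)[1::-1]))-90)
s=get_state();d=get_image("wrist");print(d["mount"],d["fx"])
ang=np.arctan2(*(a-b)[1::-1]);yaw=ang+np.pi/2
for y in(yaw,yaw-np.pi):print(np.degrees(y));plan([m[0],m[1],.2],down(y))
print("current yaw",np.degrees(np.arctan2(s["tcp_rot"][1][1],s["tcp_rot"][0][1])))
E
```

```text
strip [ 0.494 -0.193  0.024] [ 0.4204 -0.1639  0.024 ] [ 0.4572 -0.1784  0.024 ] 0.07910666051144163 -21.56047069535607
nose [0.4903 0.0957 0.041 ] [0.4935 0.06   0.041 ] [0.4919 0.0779 0.041 ] 0.03577711998647436
base [0.5599 0.1269 0.012 ] [0.5702 0.0659 0.012 ] [0.5651 0.0964 0.012 ] 0.06190661005839732 9.609649282274162
[[ 0.001  -0.9519 -0.3065  0.079 ]
 [ 1.      0.0009  0.0004  0.0001]
 [-0.0001 -0.3065  0.9519 -0.1181]
 [ 0.      0.      0.      1.    ]] 322.6162571212281
68.43952930464394
t 0.15 total lin(units, start tool axes) [11.6299 -6.808   1.8602] rot [ -0.0056  -0.0125 -13.5068]
-111.56047069535606
t 0.15 total lin(units, start tool axes) [11.6299 -6.808   1.8602] rot [-0.0101  0.0045  4.4932]
current yaw -66.62797215880848
```

>>> {"method": "move_arm", "body": {
  "targets": [
    {"rotation":[0,0,0],"linear":[0.6,-0.3,0],"fingers":0},
    {"rotation":[0,0,0],"linear":[1,-0.6,0],"fingers":0},
    {"rotation":[0,0,0],"linear":[1,-0.6,0],"fingers":0},
    {"rotation":[0,0,0],"linear":[1,-0.6,0],"fingers":0},
    {"rotation":[0,0,0],"linear":[1,-0.6,0],"fingers":0},
    {"rotation":[0,0,0],"linear":[1,-0.6,0],"fingers":0},
    {"rotation":[0,0,0],"linear":[1,-0.6,0],"fingers":0},
    {"rotation":[0,0,0],"linear":[1,-0.6,0],"fingers":0}
  ],
  "grip_force": 40
}}

```text
time: 1.15
position: [0.375, -0.2877, 0.2563]
tcp_rot: [[0.917, 0.398, 0.0], [0.398, -0.917, 0.0], [0.0, -0.0, -1.0]]
force: [-0.3, 0.0, -0.3]
opening: 0.996
```

>>> {"method": "move_arm", "body": {
  "targets": [
    {"rotation":[0,0,0],"linear":[1,-0.6,0],"fingers":0},
    {"rotation":[0,0,0],"linear":[1,-0.6,0],"fingers":0},
    {"rotation":[0,0,0],"linear":[1,-0.6,0.4],"fingers":0},
    {"rotation":[0,0,0.9],"linear":[0.8,-0.6,0.6],"fingers":0},
    {"rotation":[0,0,0.9],"linear":[0,0,1],"fingers":0},
    {"rotation":[0,0,0.9],"linear":[0,0,1],"fingers":0},
    {"rotation":[0,0,0.9],"linear":[0,0,1],"fingers":0},
    {"rotation":[0,0,0.9],"linear":[0,0,0.5],"fingers":0}
  ]
}}

```text
time: 2.15
position: [0.4488, -0.1769, 0.1196]
tcp_rot: [[0.928, -0.372, -0.003], [-0.372, -0.928, 0.002], [-0.003, -0.001, -1.0]]
force: [-0.8, 0.0, 0.2]
opening: 1.0
```

>>> {"method": "move_arm", "body": {
  "targets": [
    {"rotation":[0,0,0],"linear":[0,0,0.3],"fingers":0},
    {"rotation":[0,0,0],"linear":[0,0,0],"fingers":0}
  ]
}}

```text
time: 2.4
position: [0.4498, -0.1782, 0.1121]
tcp_rot: [[0.931, -0.366, -0.001], [-0.366, -0.931, 0.001], [-0.001, -0.0, -1.0]]
force: [0.4, 0.1, 0.3]
opening: 0.998
```

```bash
python3 - <<'E'
from h import *
s=shot("wrist","w0");print(s["position"],s["q"],s["force"])
plan([.4572,-.1784,.11],down(np.radians(-111.56)))
cv2.imwrite("pics/w0b.png",cv2.resize(cv2.imread("pics/w0.png"),(800,500)))
E
```

```text
[ 0.4498 -0.1782  0.1121] [ 0.4729  0.3226 -0.1596  1.8837  0.0619  0.941  -1.6601] [0.4425 0.1362 0.2897]
t 2.45 total lin(units, start tool axes) [ 0.2104 -0.0917  0.0893] rot [-0.0017 -0.0029  0.0072]
```

View pics/w0b.png

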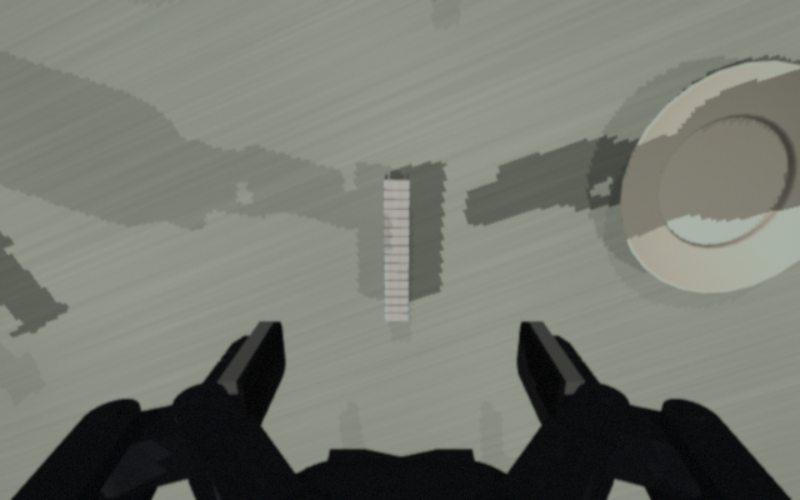

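The strip lies straight under the jaws. Its end midpoints in full-size pixels are about (317.6,144) and (317.6,257). The saucer's near edge is at (498,152).

```bash
python3 - <<'E'
from h import *
a=pt("w0",317.6,144,.024);b=pt("w0",317.6,256.8,.024);m=(a+b)/2
e=pt("w0",498,152,.016)
u=(a-b)/np.linalg.norm(a-b)
print(a,b,m,np.linalg.norm(a-b),np.degrees(np.arctan2(u[1],u[0])))
print("saucer edge rel strip: along, across",(e-m)@u,(e-m)@[u[1],-u[0],0])
plan([m[0],m[1],.0385],down(np.arctan2(u[1],u[0])-np.pi/2))
E
```

```text
[ 0.4953 -0.1939  0.024 ] [ 0.4206 -0.1644  0.024 ] [ 0.458  -0.1792  0.024 ] 0.08034628184524532 -21.540477818041218
saucer edge rel strip: along, across 0.03397802712917158 0.12027942211745207
t 2.45 total lin(units, start tool axes) [ 0.242  -0.0763  2.4726] rot [-0.0017 -0.0029  0.0052]
```

>>> {"method": "move_arm", "body": {
  "targets": [
    {"rotation":[0,0,0],"linear":[0.24,-0.08,0.6],"fingers":0},
    {"rotation":[0,0,0],"linear":[0,0,0.8],"fingers":100},
    {"rotation":[0,0,0],"linear":[0,0,0.7],"fingers":140},
    {"rotation":[0,0,0],"linear":[0,0,0.37],"fingers":150},
    {"rotation":[0,0,0],"linear":[0,0,0],"fingers":150},
    {"rotation":[0,0,0],"linear":[0,0,0],"fingers":150}
  ],
  "grip_force": 40
}}

```text
time: 3.2
position: [0.4584, -0.1799, 0.0388]
tcp_rot: [[0.93, -0.369, 0.002], [-0.369, -0.93, -0.001], [0.002, -0.0, -1.0]]
force: [1.1, -0.2, 0.1]
opening: 0.41
```

```bash
python3 - <<'E'
from h import *
plan([.458,-.1792,.0385],down(np.radians(-111.54)));print(get_state()["force"])
E
```

```text
t 3.2 total lin(units, start tool axes) [-0.0201 -0.0165  0.0099] rot [-0.0004 -0.0093 -0.0085]
[ 1.053  -0.2329  0.1366]
```

>>> {"method": "move_arm", "body": {
  "targets": [
    {"rotation":[0,0,0],"linear":[0,0,0],"fingers":190},
    {"rotation":[0,0,0],"linear":[0,0,0],"fingers":215},
    {"rotation":[0,0,0],"linear":[0,0,0],"fingers":255},
    {"rotation":[0,0,0],"linear":[0,0,0],"fingers":255},
    {"rotation":[0,0,0],"linear":[0,0,0],"fingers":255},
    {"rotation":[0,0,0],"linear":[0,0,0],"fingers":255}
  ]
}}

```text
time: 3.95
position: [0.4582, -0.1798, 0.0389]
tcp_rot: [[0.93, -0.369, 0.001], [-0.369, -0.93, -0.0], [0.001, 0.0, -1.0]]
force: [-0.2, 1.1, 5.2]
opening: 0.135
```

>>> {"method": "move_arm", "body": {
  "targets": [
    {"rotation":[0,0,0],"linear":[0,0,-0.3],"fingers":255},
    {"rotation":[0,0,0],"linear":[0,0,-0.8],"fingers":255},
    {"rotation":[0,0,0],"linear":[0,0,-1],"fingers":255},
    {"rotation":[0,0,0],"linear":[0,0,-1],"fingers":255},
    {"rotation":[0,0,0],"linear":[0,0,-0.5],"fingers":255},
    {"rotation":[0,0,0],"linear":[0,0,0],"fingers":255}
  ]
}}

```text
time: 4.7
position: [0.4581, -0.1799, 0.1469]
tcp_rot: [[0.93, -0.369, 0.002], [-0.369, -0.93, -0.001], [0.002, 0.0, -1.0]]
force: [0.7, 0.6, 0.1]
opening: 0.138
```

```bash
python3 - <<'E'
from h import *
# view point: TCP 60 mm before nose along tray, high
plan([.44,.072,.16],down(np.radians(-80.4)))
plan([.44,.072,.16]);print(get_state()["force"])
E
```

```text
t 4.7 total lin(units, start tool axes) [-3.6563 -7.5833 -0.4433] rot [ 0.0038 -0.0113 -3.1239]
t 4.7 total lin(units, start tool axes) [-3.6563 -7.5833 -0.4433] rot [0. 0. 0.]
[0.6999 0.5812 0.1493]
```

>>> {"method": "move_arm", "body": {
  "targets": [
    {"rotation":[0,0,0],"linear":[-0.1,-0.4,-0.4],"fingers":255},
    {"rotation":[0,0,0],"linear":[-0.3,-1,-0.4],"fingers":255},
    {"rotation":[0,0,0],"linear":[-0.3,-1,-0.4],"fingers":255},
    {"rotation":[0,0,0],"linear":[-0.3,-1,-0.4],"fingers":255},
    {"rotation":[0,0,0],"linear":[-0.3,-1,-0.17],"fingers":255},
    {"rotation":[0,0,0],"linear":[-0.3,-1,0],"fingers":255},
    {"rotation":[0,0,0],"linear":[-0.3,-1,0],"fingers":255},
    {"rotation":[0,0,0],"linear":[-0.3,-1,0],"fingers":255}
  ]
}}

```text
time: 5.7
position: [0.4772, 0.0531, 0.1987]
tcp_rot: [[0.93, -0.368, -0.002], [-0.368, -0.93, 0.0], [-0.002, 0.001, -1.0]]
force: [0.9, -0.6, -0.6]
opening: 0.135
```

>>> {"method": "move_arm", "body": {
  "targets": [
    {"rotation":[0,0,-0.5],"linear":[-0.2,-0.83,0],"fingers":255},
    {"rotation":[0,0,-0.9],"linear":[0,0,0],"fingers":255},
    {"rotation":[0,0,-0.9],"linear":[0,0,0],"fingers":255},
    {"rotation":[0,0,-0.8],"linear":[0,0,0],"fingers":255},
    {"rotation":[0,0,0],"linear":[0,0,0],"fingers":255},
    {"rotation":[0,0,0],"linear":[0,0,0],"fingers":255}
  ]
}}

```text
time: 6.45
position: [0.4815, 0.0766, 0.1991]
tcp_rot: [[0.987, 0.162, -0.001], [0.162, -0.987, -0.0], [-0.001, -0.0, -1.0]]
force: [-0.1, -0.2, -0.5]
opening: 0.135
```

```bash
python3 - <<'E'
from h import *
s=shot("wrist","w1");print(s["position"],s["q"],s["force"],s["opening"])
cv2.imwrite("pics/w1b.png",cv2.resize(cv2.imread("pics/w1.png")[:340,180:460],None,fx=2,fy=1.75+.25)[:600])
E
```

```text
[0.4815 0.0766 0.1991] [ 0.1502  0.2539 -0.4125  1.7549  0.1101  1.1561 -1.7031] [-0.1119 -0.243  -0.4856] 0.1349170999930872
```

View pics/w1b.png

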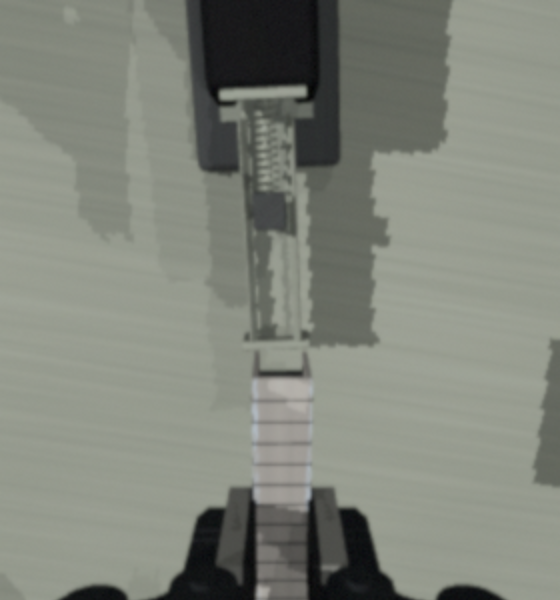

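The picture shows the nose plate top at about v 337–348 (crop), between u 244 and 309. The pusher's top front edge runs from about (254,230) to (294,234), and the strip is held straight and level. I'll zoom in once more for the tray line.

```bash
python3 - <<'E'
from h import *
crop("w1",275,40,355,195,3.8) if 0 else None
p=cv2.imread("pics/w1.png")[40:192,280:350];cv2.imwrite("pics/w1c.png",cv2.resize(p,None,fx=8,fy=3.9,interpolation=cv2.INTER_CUBIC))
E
```

```text
(no output)
```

View pics/w1c.png

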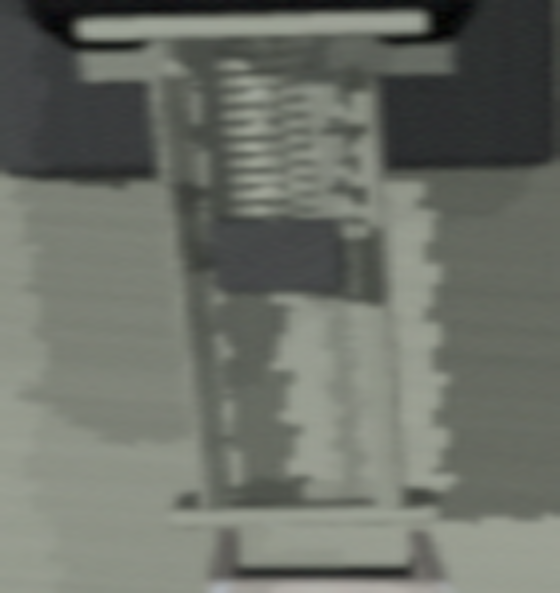

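```bash
python3 - <<'E'
from h import *
c=lambda u,v:(280+u/8,40+v/3.9)
P=lambda u,v,z:pt("w1",*c(u,v),z)
n1,n2=P(170,517,.041),P(438,514,.041);N=(n1+n2)/2
ni=P(304,507,.041); no=P(304,523,.041)
print("nose",n1,n2,"mid",N,np.linalg.norm(n1-n2),np.degrees(np.arctan2(*(n1-n2)[1::-1]))-90,"inner/outer",ni,no)
f=P(277,292,.056);r=P(277,217,.056);print("pusher front/rear",f,r,np.linalg.norm(P(212,290,.056)-P(342,290,.056)))
u=(f-N)[:2];print("nose-pusher",np.linalg.norm((f-ni)[:2]),np.degrees(np.arctan2(u[1],u[0])))
for v,l,rr in((100,152,383),(300,188,392),(490,204,403)):
    a,b=P(l,v,.0425),P(rr,v,.0425);print("wall",(a+b)/2,np.linalg.norm(a-b))
# base plate front corners from crop b (2x, origin 180,0)
b1=pt("w1",180+200/2,171/2,.012);b2=pt("w1",180+340/2,164/2,.012);print("base",(b1+b2)/2,np.linalg.norm(b1-b2),np.degrees(np.arctan2(*(b1-b2)[1::-1]))-90)
# held strip: crown z about TCP-0.0145, front end
for q in((253,378),(312,378)):
    print("strip front",pt("w1",180+q[0]/2,q[1]/2,get_state()["position"][2]-.0145-.0005))
s=get_state();x=s["tcp_rot"]@np.array([1,0,0]);print("tool x ang",np.degrees(np.arctan2(x[1],x[0])))
E
```

```text
nose [0.4913 0.0951 0.041 ] [0.4968 0.0663 0.041 ] mid [0.494  0.0807 0.041 ] 0.02940262074169417 10.72696110951081 inner/outer [0.496 0.081 0.041] [0.4923 0.0804 0.041 ]
pusher front/rear [0.5427 0.0912 0.056 ] [0.557  0.0935 0.056 ] 0.012763149346650422
nose-pusher 0.047855269756781275 12.167713569087978
wall [0.579  0.0982 0.0425] 0.022824569963624294
wall [0.5405 0.0897 0.0425] 0.021113775924068635
wall [0.5001 0.0817 0.0425] 0.02156913789487769
base [0.5666 0.0955 0.012 ] 0.0625623918608173 12.08063408234969
strip front [0.5199 0.0889 0.1841]
strip front [0.5219 0.0764 0.1841]
tool x ang 9.327858452338091
```

Everything agrees: nose plate 29.4 mm wide, pusher 47.9 mm behind it, tray axis about 11.7°. The strip is held centred. Next I move it to just ahead of the pusher.

```bash
cat >> h.py <<'E'
A=np.radians(11.7);D=np.array([np.cos(A),np.sin(A)]);N0=np.array([.496,.081])
RT=down(A-np.pi/2)
def tray(s,z,lat=0): 
    p=N0+s*D+lat*np.array([-D[1],D[0]]);return [p[0],p[1],z]
def where():
    s=get_state();v=s["position"][:2]-N0;f=np.array(s["force"]);x=s["tcp_rot"]@np.array([1,0,0])
    print("t %.2f s %.2f lat %.2f z %.2f mm yaw %.2f F along %.2f lat %.2f z %.2f open %.3f"%(s["time"],v@D*1e3,(v@[-D[1],D[0]])*1e3,s["position"][2]*1e3,np.degrees(np.arctan2(x[1],x[0])),f[:2]@D,f[:2]@[-D[1],D[0]],f[2],s["opening"]),"M",np.array(s["wrist_torque"]))
E
python3 -c "
from h import *
where();plan(tray(-.002,.10),RT)"
```

```text
t 6.50 s -15.05 lat -1.46 z 199.14 mm yaw 9.33 F along -0.81 lat -0.14 z 0.31 open 0.139 M [-0.0069  0.034  -0.0157]
t 6.5 total lin(units, start tool axes) [ 0.4342 -0.0665  3.3045] rot [-0.0001  0.0025 -0.2372]
```

>>> {"method": "move_arm", "body": {
  "targets": [
    {"rotation":[0,0,0],"linear":[0.43,-0.07,0.3],"fingers":255},
    {"rotation":[0,0,-0.24],"linear":[0,0,0.7],"fingers":255},
    {"rotation":[0,0,0],"linear":[0,0,0.7],"fingers":255},
    {"rotation":[0,0,0],"linear":[0,0,0.7],"fingers":255},
    {"rotation":[0,0,0],"linear":[0,0,0.6],"fingers":255},
    {"rotation":[0,0,0],"linear":[0,0,0.3],"fingers":255},
    {"rotation":[0,0,0],"linear":[0,0,0],"fingers":255},
    {"rotation":[0,0,0],"linear":[0,0,0],"fingers":255}
  ]
}}

```text
time: 7.5
position: [0.4948, 0.0808, 0.1009]
tcp_rot: [[0.979, 0.204, 0.001], [0.204, -0.979, 0.0], [0.001, 0.0, -1.0]]
force: [0.6, 0.1, -1.0]
opening: 0.139
```

```bash
python3 -c "
from h import *
where();plan(tray(0,.084),RT)"
```

```text
t 7.50 s -1.22 lat 0.08 z 100.86 mm yaw 11.77 F along 0.60 lat -0.00 z -0.98 open 0.139 M [ 0.0207 -0.02    0.042 ]
t 7.5 total lin(units, start tool axes) [0.0398 0.0027 0.5622] rot [ 0.0001 -0.0082  0.0068]
```

>>> {"method": "move_arm", "body": {
  "targets": [
    {"rotation":[0,0,0],"linear":[0,0,0.2],"fingers":255},
    {"rotation":[0,0,0],"linear":[0,0,0.2],"fingers":255},
    {"rotation":[0,0,0],"linear":[0,0,0.15],"fingers":255},
    {"rotation":[0,0,0],"linear":[0,0,0],"fingers":255},
    {"rotation":[0,0,0],"linear":[0.1,0,0],"fingers":255},
    {"rotation":[0,0,0],"linear":[0.08,0,0],"fingers":255},
    {"rotation":[0,0,0],"linear":[0,0,0],"fingers":255},
    {"rotation":[0,0,0],"linear":[0,0,0],"fingers":255}
  ]
}}

```text
time: 8.5
position: [0.4994, 0.0817, 0.0838]
tcp_rot: [[0.979, 0.204, 0.0], [0.204, -0.979, -0.0], [0.0, 0.0, -1.0]]
force: [0.6, -1.2, -0.6]
opening: 0.134
```

```bash
python3 -c "
from h import *
where()"
```

```text
t 8.50 s 3.44 lat -0.03 z 83.82 mm yaw 11.77 F along 0.32 lat -1.26 z -0.58 open 0.134 M [-0.0014 -0.0364  0.0345]
```

>>> {"method": "move_arm", "body": {
  "targets": [
    {"rotation":[0,0,0],"linear":[0.04,0,0],"fingers":255},
    {"rotation":[0,0,0],"linear":[0.04,0,0],"fingers":255},
    {"rotation":[0,0,0],"linear":[0,0,0],"fingers":255}
  ]
}}

```text
time: 8.88
position: [0.5018, 0.0822, 0.0838]
tcp_rot: [[0.979, 0.204, 0.0], [0.204, -0.979, 0.0], [0.0, 0.0, -1.0]]
force: [0.4, -0.3, -1.1]
opening: 0.138
```

```bash
python3 -c "
from h import *
where()"
```

```text
t 8.88 s 5.90 lat -0.02 z 83.79 mm yaw 11.77 F along 0.31 lat -0.39 z -1.09 open 0.138 M [ 0.0546  0.0387 -0.0148]
```

>>> {"method": "move_arm", "body": {
  "targets": [
    {"rotation":[0,0,0],"linear":[0.04,0,0],"fingers":255},
    {"rotation":[0,0,0],"linear":[0.04,0,0],"fingers":255},
    {"rotation":[0,0,0],"linear":[0,0,0],"fingers":255}
  ]
}}

```text
time: 9.25
position: [0.5041, 0.0827, 0.0838]
tcp_rot: [[0.979, 0.204, -0.0], [0.204, -0.979, -0.0], [-0.0, -0.0, -1.0]]
force: [0.1, -0.5, -0.0]
opening: 0.137
```

```bash
python3 -c "
from h import *
where()"
```

```text
t 9.25 s 8.22 lat -0.00 z 83.75 mm yaw 11.77 F along -0.04 lat -0.54 z -0.00 open 0.137 M [0.0357 0.0135 0.0296]
```

>>> {"method": "move_arm", "body": {
  "targets": [
    {"rotation":[0,0,0],"linear":[0.05,0,0],"fingers":255},
    {"rotation":[0,0,0],"linear":[0,0,0],"fingers":255}
  ]
}}

```text
time: 9.5
position: [0.5046, 0.0828, 0.0835]
tcp_rot: [[0.979, 0.204, -0.002], [0.204, -0.979, -0.001], [-0.002, 0.0, -1.0]]
force: [-2.6, -0.7, 1.2]
opening: 0.138
```

```bash
python3 -c "
from h import *
where()"
```

```text
t 9.50 s 8.78 lat -0.01 z 83.52 mm yaw 11.77 F along -2.67 lat -0.12 z 1.16 open 0.138 M [-0.1985  0.568   0.0049]
```

>>> {"method": "move_arm", "body": {
  "targets": [
    {"rotation":[0,0,0],"linear":[0.05,0,0],"fingers":255},
    {"rotation":[0,0,0],"linear":[0,0,0],"fingers":255}
  ]
}}

```text
time: 9.75
position: [0.5066, 0.0832, 0.0835]
tcp_rot: [[0.979, 0.204, -0.001], [0.204, -0.979, -0.0], [-0.001, 0.0, -1.0]]
force: [-2.2, -0.9, 0.3]
opening: 0.141
```

```bash
python3 -c "
from h import *
where()"
```

```text
t 9.75 s 10.80 lat -0.01 z 83.52 mm yaw 11.77 F along -2.34 lat -0.47 z 0.27 open 0.141 M [-0.1206  0.5632  0.0226]
```

Contact was felt at s ≈ 8.5 mm with 2.6 N. I need 32–36.5 mm from there, so the target is s ≈ 42.5 mm.

>>> {"method": "move_arm", "body": {
  "targets": [
    {"rotation":[0,0,0],"linear":[0.12,0,0],"fingers":255},
    {"rotation":[0,0,0],"linear":[0.15,0,0],"fingers":255},
    {"rotation":[0,0,0],"linear":[0.15,0,0],"fingers":255},
    {"rotation":[0,0,0],"linear":[0.15,0,0],"fingers":255},
    {"rotation":[0,0,0],"linear":[0.15,0,0],"fingers":255},
    {"rotation":[0,0,0],"linear":[0.15,0,0],"fingers":255},
    {"rotation":[0,0,0],"linear":[0.1,0,0],"fingers":255},
    {"rotation":[0,0,0],"linear":[0,0,0],"fingers":255}
  ]
}}

```text
time: 10.75
position: [0.5355, 0.0892, 0.0837]
tcp_rot: [[0.979, 0.204, -0.0], [0.204, -0.979, -0.0], [-0.0, 0.0, -1.0]]
force: [-3.1, -1.3, -0.2]
opening: 0.135
```

```bash
python3 -c "
from h import *
where()"
```

```text
t 10.75 s 40.37 lat 0.01 z 83.66 mm yaw 11.77 F along -3.25 lat -0.60 z -0.20 open 0.135 M [-0.1681  0.7576  0.0061]
```

>>> {"method": "move_arm", "body": {
  "targets": [
    {"rotation":[0,0,0],"linear":[0.04,0,0],"fingers":255},
    {"rotation":[0,0,0],"linear":[0.04,0,0],"fingers":255},
    {"rotation":[0,0,0],"linear":[0,0,0],"fingers":255}
  ]
}}

```text
time: 11.12
position: [0.5377, 0.0896, 0.0837]
tcp_rot: [[0.979, 0.204, -0.0], [0.204, -0.979, -0.0], [-0.0, 0.0, -1.0]]
force: [-3.1, 0.1, -0.6]
opening: 0.138
```

```bash
python3 -c "
from h import *
where()"
```

```text
t 11.12 s 42.61 lat -0.01 z 83.68 mm yaw 11.77 F along -3.05 lat 0.75 z -0.60 open 0.138 M [-0.2088  0.8012  0.0328]
```

>>> {"method": "move_arm", "body": {
  "targets": [
    {"rotation":[0,0,0],"linear":[0,0,0.05],"fingers":255},
    {"rotation":[0,0,0],"linear":[0,0,0.05],"fingers":255},
    {"rotation":[0,0,0],"linear":[0,0,0.05],"fingers":255},
    {"rotation":[0,0,0],"linear":[0,0,0],"fingers":255}
  ]
}}

```text
time: 11.62
position: [0.5379, 0.0897, 0.0793]
tcp_rot: [[0.979, 0.204, 0.0], [0.204, -0.979, 0.0], [0.0, -0.0, -1.0]]
force: [-2.8, -0.2, 1.4]
opening: 0.139
```

```bash
python3 -c "
from h import *
where()"
```

```text
t 11.62 s 42.76 lat 0.05 z 79.28 mm yaw 11.77 F along -2.79 lat 0.40 z 1.42 open 0.139 M [-0.1544  0.6838  0.0545]
```

>>> {"method": "move_arm", "body": {
  "targets": [
    {"rotation":[0,0,0],"linear":[0,0,0.05],"fingers":255},
    {"rotation":[0,0,0],"linear":[0,0,0.05],"fingers":255},
    {"rotation":[0,0,0],"linear":[0,0,0],"fingers":255}
  ]
}}

```text
time: 12.0
position: [0.5376, 0.0897, 0.0761]
tcp_rot: [[0.979, 0.204, -0.0], [0.204, -0.979, -0.0], [-0.0, -0.0, -1.0]]
force: [-2.7, 0.6, 1.2]
opening: 0.134
```

```bash
python3 -c "
from h import *
where()"
```

```text
t 12.00 s 42.53 lat 0.07 z 76.05 mm yaw 11.77 F along -2.47 lat 1.15 z 1.24 open 0.134 M [-0.0763  0.7124 -0.0233]
```

>>> {"method": "move_arm", "body": {
  "targets": [
    {"rotation":[0,0,0],"linear":[0,0,0.05],"fingers":255},
    {"rotation":[0,0,0],"linear":[0,0,0],"fingers":255}
  ]
}}

```text
time: 12.25
position: [0.5377, 0.0897, 0.0746]
tcp_rot: [[0.979, 0.204, -0.0], [0.204, -0.979, -0.0], [-0.0, -0.0, -1.0]]
force: [-3.6, -1.0, 1.0]
opening: 0.134
```

```bash
python3 -c "
from h import *
where()"
```

```text
t 12.25 s 42.60 lat 0.04 z 74.63 mm yaw 11.77 F along -3.69 lat -0.28 z 0.96 open 0.134 M [-0.0919  0.6828  0.0165]
```

>>> {"method": "move_arm", "body": {
  "targets": [
    {"rotation":[0,0,0],"linear":[0,0,0.05],"fingers":255},
    {"rotation":[0,0,0],"linear":[0,0,0.03],"fingers":255},
    {"rotation":[0,0,0],"linear":[0,0,0],"fingers":255}
  ]
}}

```text
time: 12.62
position: [0.5377, 0.0897, 0.0723]
tcp_rot: [[0.979, 0.204, -0.0], [0.204, -0.979, -0.0], [-0.0, -0.0, -1.0]]
force: [-3.2, -0.5, 0.7]
opening: 0.135
```

```bash
python3 -c "
from h import *
where()"
```

```text
t 12.62 s 42.64 lat 0.03 z 72.28 mm yaw 11.77 F along -3.25 lat 0.17 z 0.74 open 0.135 M [-0.1595  0.7255  0.0009]
```

>>> {"method": "move_arm", "body": {
  "targets": [
    {"rotation":[0,0,0],"linear":[0,0,0.03],"fingers":255},
    {"rotation":[0,0,0],"linear":[0,0,0.01],"fingers":255},
    {"rotation":[0,0,0],"linear":[0,0,0],"fingers":255}
  ]
}}

```text
time: 13.0
position: [0.5378, 0.0897, 0.0712]
tcp_rot: [[0.979, 0.204, -0.0], [0.204, -0.979, -0.0], [-0.0, 0.0, -1.0]]
force: [-3.8, -1.1, 0.2]
opening: 0.138
```

```bash
python3 -c "
from h import *
where()"
```

```text
t 13.00 s 42.69 lat 0.02 z 71.16 mm yaw 11.77 F along -3.92 lat -0.33 z 0.23 open 0.138 M [-0.1683  0.6911  0.0158]
```

>>> {"method": "move_arm", "body": {
  "targets": [
    {"rotation":[0,0,0],"linear":[0,0,0.02],"fingers":255},
    {"rotation":[0,0,0],"linear":[0,0,0],"fingers":255}
  ]
}}

```text
time: 13.25
position: [0.5378, 0.0897, 0.0709]
tcp_rot: [[0.979, 0.204, 0.0], [0.204, -0.979, -0.0], [0.0, 0.0, -1.0]]
force: [-4.7, -1.1, 4.6]
opening: 0.14
```

```bash
python3 -c "
from h import *
where()"
```

```text
t 13.25 s 42.74 lat 0.05 z 70.89 mm yaw 11.77 F along -4.86 lat -0.12 z 4.59 open 0.140 M [-0.253   0.9413  0.0155]
```

>>> {"method": "move_arm", "body": {
  "targets": [
    {"rotation":[0,0,0],"linear":[0,0,0.02],"fingers":255},
    {"rotation":[0,0,0],"linear":[0,0,0],"fingers":255}
  ]
}}

```text
time: 13.5
position: [0.5379, 0.0897, 0.0709]
tcp_rot: [[0.979, 0.204, 0.0], [0.204, -0.979, -0.0], [0.0, 0.0, -1.0]]
force: [-4.8, -1.2, 7.6]
opening: 0.137
```

```bash
python3 -c "
from h import *
where()"
```

```text
t 13.50 s 42.77 lat 0.06 z 70.86 mm yaw 11.77 F along -4.90 lat -0.20 z 7.56 open 0.137 M [-0.3085  1.1943 -0.0012]
```

Floor felt at z 70.9 mm, as expected. I'll ease it forward to the nose plate and let go.

>>> {"method": "move_arm", "body": {
  "targets": [
    {"rotation":[0,0,0],"linear":[-0.03,0,-0.02],"fingers":255},
    {"rotation":[0,0,0],"linear":[-0.03,0,0],"fingers":255},
    {"rotation":[0,0,0],"linear":[0,0,0],"fingers":255}
  ]
}}

```text
time: 13.88
position: [0.537, 0.0895, 0.0709]
tcp_rot: [[0.979, 0.204, 0.002], [0.204, -0.979, 0.0], [0.002, -0.0, -1.0]]
force: [-1.4, -0.7, 2.2]
opening: 0.138
```

```bash
python3 -c "
from h import *
where()"
```

```text
t 13.88 s 41.84 lat 0.04 z 70.91 mm yaw 11.77 F along -1.51 lat -0.42 z 2.24 open 0.138 M [-0.1035  0.3193  0.032 ]
```

>>> {"method": "move_arm", "body": {
  "targets": [
    {"rotation":[0,0,0],"linear":[0,0,0],"fingers":200},
    {"rotation":[0,0,0],"linear":[0,0,0],"fingers":180},
    {"rotation":[0,0,0],"linear":[0,0,0],"fingers":160},
    {"rotation":[0,0,0],"linear":[0,0,0],"fingers":150},
    {"rotation":[0,0,0],"linear":[0,0,0],"fingers":150}
  ]
}}

```text
time: 14.5
position: [0.5361, 0.0893, 0.0706]
tcp_rot: [[0.979, 0.204, 0.0], [0.204, -0.979, 0.0], [0.0, -0.0, -1.0]]
force: [-0.9, 0.1, -0.2]
opening: 0.412
```

```bash
python3 -c "
from h import *
where()"
```

```text
t 14.50 s 40.94 lat 0.05 z 70.56 mm yaw 11.77 F along -0.86 lat 0.31 z -0.15 open 0.412 M [-0.0034  0.0505 -0.0457]
```

>>> {"method": "move_arm", "body": {
  "targets": [
    {"rotation":[0,0,0],"linear":[0,0,-0.4],"fingers":150},
    {"rotation":[0,0,0],"linear":[0,0,-1],"fingers":150},
    {"rotation":[0,0,0],"linear":[0,0,-1],"fingers":150},
    {"rotation":[0,0,0],"linear":[-0.5,0,-1],"fingers":200},
    {"rotation":[0,0,0],"linear":[-0.8,0,-0.6],"fingers":255},
    {"rotation":[0,0,0],"linear":[-0.5,0,0],"fingers":255},
    {"rotation":[0,0,0],"linear":[0,0,0],"fingers":255},
    {"rotation":[0,0,0],"linear":[0,0,0],"fingers":255}
  ]
}}

```text
time: 15.5
position: [0.4838, 0.0784, 0.1909]
tcp_rot: [[0.979, 0.204, 0.001], [0.204, -0.979, 0.0], [0.001, 0.0, -1.0]]
force: [-0.1, -0.2, -0.2]
opening: -0.0
```

```bash
python3 - <<'E'
from h import *
where();shot("wrist","w2")
N=tray(0,.041);print(px("w2",N),px("w2",tray(.08,.056)),px("w2",tray(.1,.058)))
p=cv2.imread("pics/w2.png")[30:330,240:400];cv2.imwrite("pics/w2c.png",cv2.resize(p,None,fx=2*2.0,fy=2,interpolation=cv2.INTER_CUBIC))
E
```

```text
t 15.50 s -12.48 lat -0.05 z 190.92 mm yaw 11.77 F along -0.14 lat -0.20 z -0.24 open -0.000 M [0.0037 0.0016 0.0669]
[320.2389 175.3172] [320.4428  74.2177] [320.5039  43.9228]
```

View pics/w2c.png

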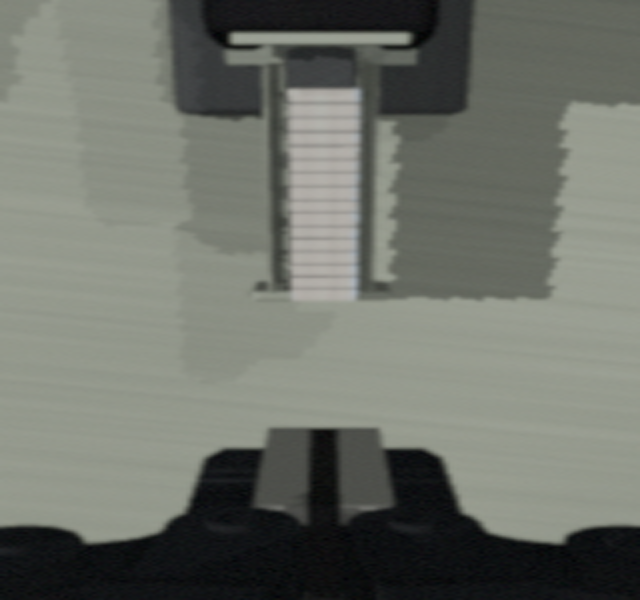

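The strip is in the tray between the walls: rear end at crop v 88, front end at v 300, pusher behind it. Numerical check next, then the push approach.

```bash
python3 - <<'E'
from h import *
for z in(.056,.065):print(z,[(px("w2",tray(s,z))-[240,30])*[4,2] for s in(0,.0005,.08)])
print("crown width px at",[ (px("w2",tray(.04,z,.0065))-px("w2",tray(.04,z,-.0065)))[0]*4 for z in (.056,.060)])
n1,n2=pt("w2",240+253/4,30+295/2,.041),pt("w2",240+392/4,30+296/2,.041);print("nose mid",(n1+n2)/2,((n1+n2)/2[:0] if 0 else (n1+n2)/2)[:2]-N0)
plan(tray(-.032,.049),RT);plan(tray(-.032,.19),RT)
E
```

```text
0.056 [array([320.9194, 299.5569]), array([320.9243, 298.3601]), array([321.7712,  88.4355])]
0.065 [array([320.8958, 305.3945]), array([320.9007, 304.1607]), array([321.777 ,  86.9723])]
crown width px at [np.float64(-67.35642716647772), np.float64(-68.40247017002798)]
nose mid [0.494  0.0802 0.041 ] [-0.002  -0.0008]
t 15.55 total lin(units, start tool axes) [-0.6545 -0.0006  4.7224] rot [-0.001  -0.0035  0.0068]
t 15.55 total lin(units, start tool axes) [-0.6516 -0.0014  0.0224] rot [-0.001  -0.0035  0.0068]<stdin>:4: SyntaxWarning: 'int' object is not subscriptable; perhaps you missed a comma?
```

The projection matches a crown at 56 mm and s = 0–80 mm, so the strip is seated. Now down ahead of the nose plate with the fingers shut.

>>> {"method": "move_arm", "body": {
  "targets": [
    {"rotation":[0,0,0],"linear":[-0.65,0,0.3],"fingers":255},
    {"rotation":[0,0,0],"linear":[0,0,0.8],"fingers":255},
    {"rotation":[0,0,0],"linear":[0,0,1],"fingers":255},
    {"rotation":[0,0,0],"linear":[0,0,1],"fingers":255},
    {"rotation":[0,0,0],"linear":[0,0,0.8],"fingers":255},
    {"rotation":[0,0,0],"linear":[0,0,0.5],"fingers":255},
    {"rotation":[0,0,0],"linear":[0,0,0.15],"fingers":255},
    {"rotation":[0,0,0],"linear":[0,0,0],"fingers":255}
  ]
}}

```text
time: 16.55
position: [0.4646, 0.0745, 0.0543]
tcp_rot: [[0.979, 0.204, 0.001], [0.204, -0.979, 0.0], [0.001, -0.0, -1.0]]
force: [0.1, -0.2, -0.1]
opening: -0.005
```

>>> {"method": "move_arm", "body": {
  "targets": [
    {"rotation":[0,0,0],"linear":[0.2,0,0],"fingers":255},
    {"rotation":[0,0,0],"linear":[0.15,0,0],"fingers":255},
    {"rotation":[0,0,0],"linear":[0.1,0,0],"fingers":255},
    {"rotation":[0,0,0],"linear":[0,0,0],"fingers":255}
  ]
}}

```text
time: 17.05
position: [0.4777, 0.0772, 0.0543]
tcp_rot: [[0.979, 0.204, 0.001], [0.204, -0.979, 0.0], [0.001, 0.0, -1.0]]
force: [0.3, 0.0, -0.3]
opening: 0.0
```

```bash
python3 -c "
from h import *
where()"
```

```text
t 17.05 s -18.68 lat -0.04 z 54.27 mm yaw 11.77 F along 0.30 lat -0.03 z -0.25 open 0.000 M [-0.0113  0.0061  0.0289]
```

>>> {"method": "move_arm", "body": {
  "targets": [
    {"rotation":[0,0,0],"linear":[0.07,0,0],"fingers":255},
    {"rotation":[0,0,0],"linear":[0.05,0,0],"fingers":255},
    {"rotation":[0,0,0],"linear":[0.04,0,0],"fingers":255},
    {"rotation":[0,0,0],"linear":[0,0,0],"fingers":255}
  ]
}}

```text
time: 17.55
position: [0.4813, 0.0779, 0.0539]
tcp_rot: [[0.979, 0.204, -0.002], [0.204, -0.979, -0.0], [-0.002, 0.0, -1.0]]
force: [-1.6, -0.2, 1.2]
opening: -0.003
```

>>> {"method": "move_arm", "body": {
  "targets": [
    {"rotation":[0,0,0],"linear":[0.05,0,0],"fingers":255},
    {"rotation":[0,0,0],"linear":[0.04,0,0],"fingers":255},
    {"rotation":[0,0,0],"linear":[0,0,0],"fingers":255}
  ]
}}

```text
time: 17.92
position: [0.4814, 0.0779, 0.0534]
tcp_rot: [[0.979, 0.204, -0.007], [0.204, -0.979, -0.002], [-0.007, 0.001, -1.0]]
force: [-7.0, -0.8, 5.7]
opening: 0.004
```

```bash
python3 -c "
from h import *
where()"
```

```text
t 17.93 s -14.92 lat -0.09 z 53.39 mm yaw 11.77 F along -6.98 lat 0.67 z 5.67 open 0.004 M [-0.263   1.3958  0.0444]
```

>>> {"method": "move_arm", "body": {
  "targets": [
    {"rotation":[0,0,0],"linear":[0.07,0,0],"fingers":255},
    {"rotation":[0,0,0],"linear":[0.07,0,0],"fingers":255},
    {"rotation":[0,0,0],"linear":[0.05,0,0],"fingers":255},
    {"rotation":[0,0,0],"linear":[0,0,0],"fingers":255}
  ]
}}

```text
time: 18.42
position: [0.4817, 0.0779, 0.0523]
tcp_rot: [[0.979, 0.204, -0.018], [0.204, -0.979, -0.005], [-0.019, 0.001, -1.0]]
force: [-13.9, -3.3, 11.8]
opening: -0.005
```

```bash
python3 -c "
from h import *
where()"
```

```text
t 18.43 s -14.59 lat -0.13 z 52.34 mm yaw 11.78 F along -14.32 lat -0.43 z 11.75 open -0.005 M [-0.6057  3.1221  0.0558]
```

>>> {"method": "move_arm", "body": {
  "targets": [
    {"rotation":[0,0,0],"linear":[0.05,0,-0.06],"fingers":255},
    {"rotation":[0,0,0],"linear":[0.05,0,-0.04],"fingers":255},
    {"rotation":[0,0,0],"linear":[0,0,0],"fingers":255}
  ]
}}

```text
time: 18.8
position: [0.4818, 0.0779, 0.0526]
tcp_rot: [[0.979, 0.204, -0.025], [0.204, -0.979, -0.006], [-0.025, 0.001, -1.0]]
force: [-14.2, -2.8, -1.0]
opening: -0.002
```

```bash
python3 -c "
from h import *
where()"
```

```text
t 18.80 s -14.49 lat -0.16 z 52.61 mm yaw 11.77 F along -14.47 lat 0.10 z -0.97 open -0.002 M [-0.5691  3.053   0.0012]
```

>>> {"method": "move_arm", "body": {
  "targets": [
    {"rotation":[0,0,0],"linear":[0.04,0,0],"fingers":255},
    {"rotation":[0,0,0],"linear":[0.04,0,0],"fingers":255},
    {"rotation":[0,0,0],"linear":[0,0,0],"fingers":255}
  ]
}}

```text
time: 19.18
position: [0.4819, 0.0779, 0.0526]
tcp_rot: [[0.978, 0.204, -0.029], [0.204, -0.979, -0.007], [-0.03, 0.001, -1.0]]
force: [-18.0, -3.6, 3.3]
opening: 0.002
```

```bash
python3 -c "
from h import *
where()"
```

```text
t 19.18 s -14.38 lat -0.14 z 52.60 mm yaw 11.78 F along -18.38 lat 0.16 z 3.31 open 0.002 M [-0.7396  3.9497  0.0136]
```

>>> {"method": "move_arm", "body": {
  "targets": [
    {"rotation":[0,0,0],"linear":[0.05,0,0],"fingers":255},
    {"rotation":[0,0,0],"linear":[0.05,0,-0.02],"fingers":255},
    {"rotation":[0,0,0],"linear":[0.05,0,0],"fingers":255},
    {"rotation":[0,0,0],"linear":[0.05,0,0],"fingers":255},
    {"rotation":[0,0,0],"linear":[0,0,0],"fingers":255}
  ]
}}

```text
time: 19.8
position: [0.4859, 0.0788, 0.0526]
tcp_rot: [[0.978, 0.204, -0.034], [0.204, -0.979, -0.009], [-0.035, 0.002, -0.999]]
force: [-20.4, -4.0, 4.2]
opening: 0.001
```

```bash
python3 -c "
from h import *
where()"
```

```text
t 19.80 s -10.33 lat -0.14 z 52.62 mm yaw 11.78 F along -20.80 lat 0.20 z 4.19 open 0.001 M [-0.8473  4.476  -0.0394]
```

>>> {"method": "move_arm", "body": {
  "targets": [
    {"rotation":[0,0,0],"linear":[0.07,0,0],"fingers":255},
    {"rotation":[0,0,0],"linear":[0.1,0,0],"fingers":255},
    {"rotation":[0,0,0],"linear":[0.12,0,0],"fingers":255},
    {"rotation":[0,0,0],"linear":[0.12,0,0],"fingers":255},
    {"rotation":[0,0,0],"linear":[0.12,0,0],"fingers":255},
    {"rotation":[0,0,0],"linear":[0.12,0,0],"fingers":255},
    {"rotation":[0,0,0],"linear":[0.12,0,0],"fingers":255},
    {"rotation":[0,0,0],"linear":[0.12,0,0],"fingers":255}
  ]
}}

```text
time: 20.8
position: [0.5122, 0.0842, 0.0526]
tcp_rot: [[0.978, 0.204, -0.034], [0.204, -0.979, -0.009], [-0.035, 0.002, -0.999]]
force: [-21.2, -3.8, 6.4]
opening: 0.002
```

```bash
python3 -c "
from h import *
where()"
```

```text
t 20.80 s 16.50 lat -0.15 z 52.61 mm yaw 11.79 F along -21.50 lat 0.60 z 6.39 open 0.002 M [-0.8819  4.5968 -0.0234]
```

>>> {"method": "move_arm", "body": {
  "targets": [
    {"rotation":[0,0,0],"linear":[0.14,0,0],"fingers":255},
    {"rotation":[0,0,0],"linear":[0.14,0,0],"fingers":255},
    {"rotation":[0,0,0],"linear":[0.14,0,0],"fingers":255},
    {"rotation":[0,0,0],"linear":[0.14,0,0],"fingers":255},
    {"rotation":[0,0,0],"linear":[0.14,0,0],"fingers":255},
    {"rotation":[0,0,0],"linear":[0.14,0,0],"fingers":255},
    {"rotation":[0,0,0],"linear":[0.12,0,0],"fingers":255},
    {"rotation":[0,0,0],"linear":[0.07,0,0],"fingers":255}
  ]
}}

```text
time: 21.8
position: [0.543, 0.0906, 0.0526]
tcp_rot: [[0.978, 0.204, -0.033], [0.204, -0.979, -0.009], [-0.034, 0.002, -0.999]]
force: [-21.0, -4.5, 5.0]
opening: 0.001
```

```bash
python3 -c "
from h import *
where()"
```

```text
t 21.80 s 48.00 lat -0.12 z 52.61 mm yaw 11.79 F along -21.45 lat -0.17 z 5.00 open 0.001 M [-0.9363  4.5795 -0.0103]
```

>>> {"method": "move_arm", "body": {
  "targets": [
    {"rotation":[0,0,0],"linear":[0.08,0,0],"fingers":255},
    {"rotation":[0,0,0],"linear":[0.08,0,0],"fingers":255},
    {"rotation":[0,0,0],"linear":[0.08,0,0],"fingers":255},
    {"rotation":[0,0,0],"linear":[0.08,0,0],"fingers":255},
    {"rotation":[0,0,0],"linear":[0.08,0,0],"fingers":255},
    {"rotation":[0,0,0],"linear":[0.08,0,0],"fingers":255},
    {"rotation":[0,0,0],"linear":[0.06,0,0],"fingers":255}
  ]
}}

```text
time: 22.68
position: [0.559, 0.0939, 0.0526]
tcp_rot: [[0.978, 0.204, -0.033], [0.204, -0.979, -0.009], [-0.034, 0.002, -0.999]]
force: [-21.2, -3.8, 6.1]
opening: 0.001
```

```bash
python3 -c "
from h import *
where()"
```

```text
t 22.68 s 64.35 lat -0.11 z 52.64 mm yaw 11.79 F along -21.57 lat 0.56 z 6.12 open 0.001 M [-0.936   4.5937  0.0173]
```

>>> {"method": "move_arm", "body": {
  "targets": [
    {"rotation":[0,0,0],"linear":[0.06,0,0],"fingers":255},
    {"rotation":[0,0,0],"linear":[0.06,0,0],"fingers":255},
    {"rotation":[0,0,0],"linear":[0.06,0,0],"fingers":255},
    {"rotation":[0,0,0],"linear":[0.06,0,0],"fingers":255},
    {"rotation":[0,0,0],"linear":[0.06,0,0],"fingers":255}
  ]
}}

```text
time: 23.3
position: [0.5679, 0.0958, 0.0526]
tcp_rot: [[0.978, 0.204, -0.033], [0.204, -0.979, -0.009], [-0.034, 0.002, -0.999]]
force: [-22.0, -5.1, 5.7]
opening: -0.0
```

>>> {"method": "move_arm", "body": {
  "targets": [
    {"rotation":[0,0,0],"linear":[0.04,0,0],"fingers":255},
    {"rotation":[0,0,0],"linear":[0.04,0,0],"fingers":255},
    {"rotation":[0,0,0],"linear":[0,0,0],"fingers":255}
  ]
}}

```text
time: 23.68
position: [0.5705, 0.0963, 0.0526]
tcp_rot: [[0.978, 0.204, -0.032], [0.204, -0.979, -0.008], [-0.033, 0.002, -0.999]]
force: [-21.4, -4.6, 6.1]
opening: -0.001
```

```bash
python3 -c "
from h import *
where()"
```

```text
t 23.68 s 76.09 lat -0.11 z 52.64 mm yaw 11.79 F along -21.89 lat -0.17 z 6.09 open -0.001 M [-0.8808  4.4354  0.0369]
```

>>> {"method": "move_arm", "body": {
  "targets": [
    {"rotation":[0,0,0],"linear":[0.04,0,0],"fingers":255},
    {"rotation":[0,0,0],"linear":[0.04,0,0],"fingers":255},
    {"rotation":[0,0,0],"linear":[0,0,0],"fingers":255}
  ]
}}

```text
time: 24.05
position: [0.5729, 0.0969, 0.0526]
tcp_rot: [[0.978, 0.205, -0.032], [0.204, -0.979, -0.008], [-0.033, 0.002, -0.999]]
force: [-22.0, -4.9, 5.6]
opening: -0.002
```

```bash
python3 -c "
from h import *
where()"
```

```text
t 24.05 s 78.50 lat -0.07 z 52.64 mm yaw 11.80 F along -22.51 lat -0.32 z 5.55 open -0.002 M [-0.9392  4.4852 -0.0957]
```

>>> {"method": "move_arm", "body": {
  "targets": [
    {"rotation":[0,0,0],"linear":[0.04,0,0],"fingers":255},
    {"rotation":[0,0,0],"linear":[0.02,0,0],"fingers":255},
    {"rotation":[0,0,0],"linear":[0,0,0],"fingers":255}
  ]
}}

```text
time: 24.42
position: [0.5746, 0.0972, 0.0526]
tcp_rot: [[0.978, 0.204, -0.032], [0.204, -0.979, -0.008], [-0.033, 0.002, -0.999]]
force: [-21.8, -4.7, 5.1]
opening: -0.005
```

>>> {"method": "move_arm", "body": {
  "targets": [
    {"rotation":[0,0,0],"linear":[0.04,0,0],"fingers":255},
    {"rotation":[0,0,0],"linear":[0,0,0],"fingers":255}
  ]
}}

```text
time: 24.68
position: [0.5759, 0.0975, 0.0527]
tcp_rot: [[0.978, 0.204, -0.032], [0.204, -0.979, -0.008], [-0.033, 0.002, -0.999]]
force: [-21.6, -4.9, 5.3]
opening: 0.0
```

>>> {"method": "move_arm", "body": {
  "targets": [
    {"rotation":[0,0,0],"linear":[0.04,0,0],"fingers":255},
    {"rotation":[0,0,0],"linear":[0,0,0],"fingers":255}
  ]
}}

```text
time: 24.92
position: [0.576, 0.0975, 0.0526]
tcp_rot: [[0.978, 0.204, -0.035], [0.204, -0.979, -0.009], [-0.036, 0.002, -0.999]]
force: [-22.3, -5.3, 6.7]
opening: -0.002
```

```bash
python3 -c "
from h import *
where()"
```

```text
t 24.93 s 81.67 lat -0.10 z 52.64 mm yaw 11.80 F along -22.90 lat -0.65 z 6.70 open -0.002 M [-1.0515  4.898  -0.0276]
```

>>> {"method": "move_arm", "body": {
  "targets": [
    {"rotation":[0,0,0],"linear":[0.04,0,0],"fingers":255},
    {"rotation":[0,0,0],"linear":[0,0,0],"fingers":255}
  ]
}}

```text
time: 25.18
position: [0.576, 0.0975, 0.0526]
tcp_rot: [[0.978, 0.204, -0.037], [0.204, -0.979, -0.01], [-0.038, 0.002, -0.999]]
force: [-25.7, -5.8, 9.7]
opening: 0.001
```

```bash
python3 -c "
from h import *
where()"
```

```text
t 25.18 s 81.70 lat -0.09 z 52.62 mm yaw 11.80 F along -26.33 lat -0.50 z 9.70 open 0.001 M [-1.1049  5.3225 -0.0675]
```

At home: stopped at 96.5 mm travel, force up to 26 N with no more motion. This matches the mouth position I estimated from the image. Now I back off and look.

>>> {"method": "move_arm", "body": {
  "targets": [
    {"rotation":[0,0,0],"linear":[-0.2,0,0],"fingers":255},
    {"rotation":[0,0,0],"linear":[-0.2,0,0],"fingers":255},
    {"rotation":[0,0,0],"linear":[-0.3,0,0],"fingers":255},
    {"rotation":[0,0,0],"linear":[-0.5,0,0],"fingers":255},
    {"rotation":[0,0,0],"linear":[-0.6,0,0],"fingers":255},
    {"rotation":[0,0,0],"linear":[-0.6,0,-0.6],"fingers":255},
    {"rotation":[0,0,0],"linear":[0,0,-1],"fingers":255},
    {"rotation":[0,0,0],"linear":[0,0,-1],"fingers":255}
  ]
}}

```text
time: 26.18
position: [0.5234, 0.0867, 0.1377]
tcp_rot: [[0.979, 0.204, 0.005], [0.204, -0.979, 0.001], [0.005, 0.0, -1.0]]
force: [1.0, 0.0, 0.4]
opening: 0.002
```

>>> {"method": "move_arm", "body": {
  "targets": [
    {"rotation":[0,0,0],"linear":[0,0,-1],"fingers":255},
    {"rotation":[0,0,0],"linear":[0,0,-1],"fingers":255},
    {"rotation":[0,0,0],"linear":[0,0,-0.5],"fingers":255},
    {"rotation":[0,0,0],"linear":[0,0,0],"fingers":255},
    {"rotation":[0,0,0],"linear":[0,0,0],"fingers":255}
  ]
}}

```text
time: 26.8
position: [0.5214, 0.0862, 0.2096]
tcp_rot: [[0.979, 0.204, -0.002], [0.204, -0.979, -0.0], [-0.002, -0.0, -1.0]]
force: [-1.1, -0.4, 0.5]
opening: 0.001
```

```bash
python3 - <<'E'
from h import *
where();shot("wrist","w3");shot("top","t1")
for s in(.0965,.0925):print((px("w3",tray(s,.041))-[220,0])*4)
p=cv2.imread("pics/w3.png")[0:150,220:420]
cv2.imwrite("pics/w3c.png",cv2.resize(p,None,fx=4,fy=4,interpolation=cv2.INTER_CUBIC))
E
```

```text
t 26.80 s 25.94 lat -0.10 z 209.55 mm yaw 11.77 F along -1.21 lat -0.20 z 0.47 open 0.001 M [-0.027  -0.02   -0.0094]
[401.3406 413.3842]
[401.3028 432.8199]
```

View pics/w3c.png

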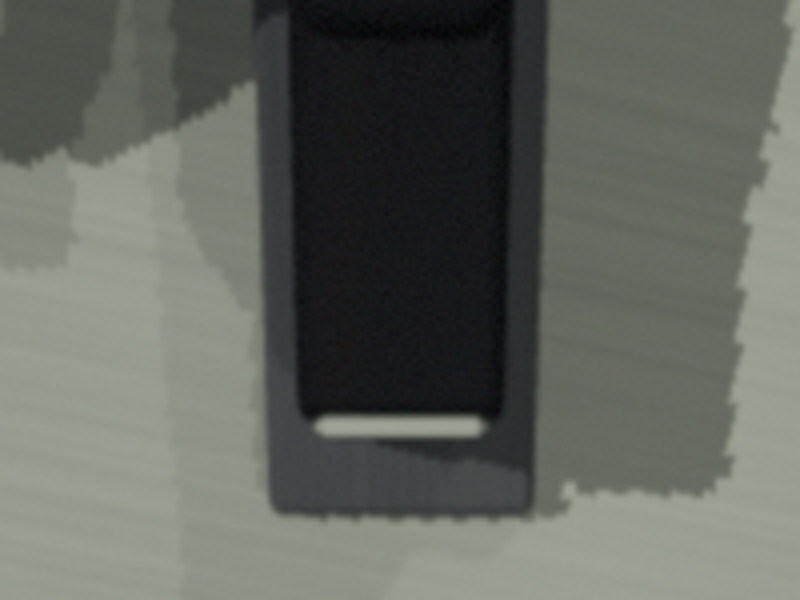

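View pics/t1.png

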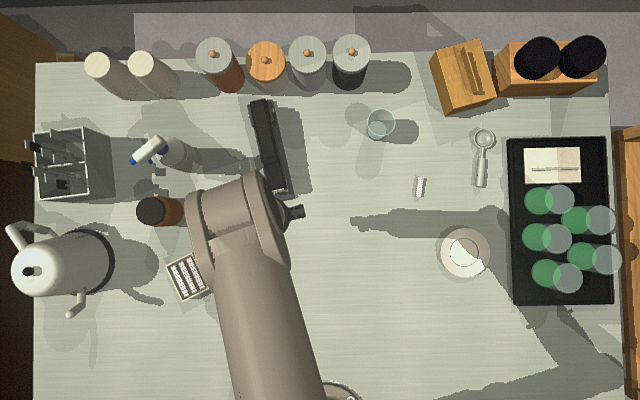

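The wrist view shows the nose plate flush at the mouth, at v 413–438 against a predicted 413–433. No strip is left outside. In the top view the short strip (420,187), saucer, spoon, tumbler, jar and carton are all where they were. The gripper is clear, so I'm handing in.

```bash
python3 -c "
from bench import *
print(hand_in())"
```

```text
the job is handed in; nothing more can be done
None
```

The tall strip is loaded in the tray and the tray is fully home in the stapler. I handed the job in at about 27 s on the robot's clock.

- **Loading:** I gripped the strip by its upper half and touched the pusher at about 2.6 N. I pressed it back about 34 mm with 3–4 N, under 5 N along the strip throughout. Then I lowered the strip behind the nose plate until I felt the tray floor, with a peak of about 7.6 N down, and let go.
- **Seating check:** In the wrist picture both ends of the strip fell where a crown 56 mm above the counter, tight against the nose plate, should appear.
- **Tray:** I slid it in with closed fingers on the nose plate, at about 21–22 N. It stopped after about 96.5 mm, and the push rose to about 26 N with no further motion. That agrees with the 96 mm I had estimated from the picture.
- **Last checks:** The nose plate sits flush at the mouth and the gripper is clear. In the top view, the short strip, saucer, spoon, tumbler, jar and carton look unmoved; part of the arm covered the area beside the carton.
- **Disagreement:** My first top-view reading of the tray angle was 9.6°, against about 11.7° from the wrist camera. I used 11.7°, and the strip and tray both ran true with it.

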